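# Feel along the lip of a countertop sample

### The arm

A 6-joint arm with a two-finger parallel gripper is mounted at the origin on the work surface. World frame = base frame: x ahead of the robot, y to its left, z up, the work surface at z = 0. Lengths are in mm, angles in rad, forces in N, time in s.
With the tool pointing down it reaches from about 275 to 750 mm from the base axis. Payload 10.2 kg.
Tool frame: the origin (TCP) lies midway between the tips of the shut fingers; the grasp point (between the pads) lies 19 mm behind it; z points along the fingers, y is the line along which they close (so a half turn about z gives the same grasp; the last joint's range is limited). The gripper opens to 85 mm and grips with 20 to 120 N. Pads are 22 mm wide; open, the fingers measure 114 mm over their backs; the gripper's body (76 mm by 85 mm) begins 54 mm behind the grasp point. The pads swing forward as they close: fully open they stand 13 mm farther back than shut.
Start: joints at [-1.39, 0.313, 1.498, -0, 1.331, -0.223], TCP at [206.269, -482.788, 231.294] pointing down, gripper open.
Joint ranges: [-2.94, 2.94], [-0.97, 2.17], [0.19, 2.56], [-1.23, 4.37], [0.02, 3.11], [-2.88, 2.88]. Speed limits (rad/s): [2.39, 2.39, 3.01, 3.14, 3.14, 3.14].

### API

Orientations are given as a unit quaternion [w, x, y, z].
In Python, from rig import ctrl gives the robot as it stands.
- The arm moves only by the tool send_rows, never from a script. Its argument "targets" is a list of rows, each a list of 7 numbers: the closure, from -1 (fully open) to 1 (shut), so that 0 is half open, then the shift along the tool's x, y, z in m, then the turn, a rotation vector about the tool's x, y, z in rad. In form: [[claw, dx, dy, dz, ax, ay, az], ...]. A call has exactly 10 rows; each row shifts and turns the commanded pose from where the row before left it, along the tool's axes as they then stand; what a row does not reach is not made up. A row lasts 1/8 s, in which the tool goes at most 62.5 mm and 10.7 degrees, less where a joint would pass 70% of its speed; a pose out of reach is approached as far as the arm can. A call with a gripper value outside its range is refused whole. The fingers move at their own pace and stop on an object; "squeeze" is the grip in N (left out, the last holds). Time passes only in rows, so rows that do not move let the fingers close, or fill a call up. It gives the time, the measured TCP pose, the force, the opening and the grip force at its end, in the units of the state.
- ctrl.sense(): the state, without advancing time (a new reading comes with each control period).
- ctrl.capture(name): name is "scene" or "side" or "wrist"; returns a dict with "img" (400x640x3 uint8, red, green, blue), "camera_matrix" (3x3 intrinsics, pixels), "R" (3x3) and "t" (3): a world point X has camera coordinates R X + t. Camera axes: x right, y down, z forward; pixel columns grow to the right and rows downward; lengths in mm; the calibration is good to about 2 mm. A picture is of the moment at which its call begins. There is no depth.
- ctrl.finish_job(): hands the job in; it is judged then, once.
Trained networks look in a picture, given as the dict that the camera call returned (one of the last four; its "shot" number tells which), for a name from the list of things; names that differ only in an ending like _2 or _b are one class to them, and where a whole thing is asked for, a point or a joint stands for the part that bears it (a point fixed in the world has none). Each returns a list of dicts, best first, with "score" (0 to 1); they miss things now and then, are a little off and sometimes report something else, mostly with a low value. They report only what shows in the picture. A call takes as long as a camera call.
- ctrl.boxes_of(query, picture): "extent" ([left, top, width, height] in pixels, round what is visible of it).
- ctrl.landmark_of(query, picture): "point" ([column, row] in pixels: a listed point, or the origin of a listed thing).
The state is a dict: "time_s": time; "joints": joint angles; "dq": joint speeds; "tau": joint torques, N m; "eef_pos": TCP position; "ee_rot": TCP orientation; "force": force on the tool from outside, world axes, zero at the start; "wrist_torque": the same for the moment, N m; "grip_width": opening from 0.0 (shut) to 1.0 (fully open); "grip_force": force on a finger pad.
Only numpy, scipy, OpenCV 4.12 (cv2) and the standard library are available. Lean on these libraries where they do the work, as an engineer would, in place of code of your own. Each camera call takes 0.05 s, during which the arm holds its last target. There are 200 camera calls.

### The job

Check the raised white lip of the countertop corner sample by touch: with the gripper closed, run the fingertips along the top of the lip from the free end of its long arm, round the corner, to the free end of its short arm, pressing gently, just enough that the sample dips a little on its spring feet all the way but never down to its stops. Then lift the fingers clear so that the sample comes back up; nothing is to be gripped or lifted, and the things standing around are left where they are.

Things in the scene. Friction and masses are not known exactly. Their poses are not given: they have to be found in the camera images.
- sample: Countertop corner sample: particleboard plate 160 (x) by 240 (y) by 12 mm, with a raised white lip, 22 mm wide, rising 20 mm above it, along two edges: long arm on the whole edge at -x, short arm on the whole edge at +y, meeting in a square corner. Lip top flat, 62 mm above the bench at rest. May lie turned any way round. Origin: centre of the plate's underside, 30 mm above the bench; z up.
- stand: Fixed stand with four spring feet under the sample, hardly seen; origin on the bench under the sample's origin. On it the sample can only move straight down and up: about 0.5 N starts it, then it sinks 2 mm per newton, wherever it is pressed, until it meets its stops at 16 mm; let go, it rises again.
- lip_1 (a point): Point of the lip (not marked to the eye) at the free end of the long arm (15 mm from its end face). It lies on the lip's top face, on its centre line, -69 mm in x and -105 mm in y from the sample's origin; axes as the sample's.
- lip_2 (a point): Point of the lip (not marked to the eye) on the long arm, 71 mm further on. It lies on the lip's top face, on its centre line, -69 mm in x and -34 mm in y from the sample's origin; axes as the sample's.
- lip_3 (a point): Point of the lip (not marked to the eye) on the long arm, 71 mm further on. It lies on the lip's top face, on its centre line, -69 mm in x and 37 mm in y from the sample's origin; axes as the sample's.
- lip_4 (a point): Point of the lip (not marked to the eye) on the corner where the two arms meet. It lies on the lip's top face, on its centre line, -69 mm in x and 109 mm in y from the sample's origin; axes as the sample's.
- lip_5 (a point): Point of the lip (not marked to the eye) half-way along the short arm. It lies on the lip's top face, on its centre line, 1 mm in x and 109 mm in y from the sample's origin; axes as the sample's.
- lip_6 (a point): Point of the lip (not marked to the eye) at the free end of the short arm (15 mm from its end face). It lies on the lip's top face, on its centre line, 65 mm in x and 109 mm in y from the sample's origin; axes as the sample's.
- sander: Loose sanding block, cork with a wooden grip, 60 x 100 x 38 mm high; origin under its centre. Stands beside the sample; leave alone.
- cartridge: Loose red sealant cartridge with a white nozzle, lying, 48 mm thick, 245 mm long along its y; origin underneath, half-way along the 200 mm barrel. Leave alone.
- tin: Loose tin, 48 mm in diameter, 75 mm high, upright; origin under its centre. Leave alone.
- screw_bin: Loose yellow open bin holding screws, 110 x 80 x 50 mm high; origin under its centre. Leave alone.

How it is judged (in metres and radians):
On the way, in this order (a step that is already met when the one before it is completed fails the run):
1. fingertips on the lip at the free end of the long arm (15 mm from its end face), the sample dipped at least 1 mm (contact force between the fingers and sample_c6 above 0.2 N and height (world z) of lip_1 below 0.061 m), for 0.05 s.
2. fingertips on the lip on the long arm, between the first and second point, the sample dipped at least 1 mm (contact force between the fingers and sample_c1 above 0.2 N and height (world z) of lip_1 below 0.061 m and contact force between the fingers and sample_c6 below 0.2 N), for 0.05 s.
3. fingertips on the lip on the long arm, at the second point, the sample dipped at least 1 mm (contact force between the fingers and sample_c7 above 0.2 N and height (world z) of lip_1 below 0.061 m and contact force between the fingers and sample_c1 below 0.2 N), for 0.05 s.
4. fingertips on the lip on the long arm, between the second and third point, the sample dipped at least 1 mm (contact force between the fingers and sample_c2 above 0.2 N and height (world z) of lip_1 below 0.061 m and contact force between the fingers and sample_c7 below 0.2 N), for 0.05 s.
5. fingertips on the lip on the long arm, at the third point, the sample dipped at least 1 mm (contact force between the fingers and sample_c8 above 0.2 N and height (world z) of lip_1 below 0.061 m and contact force between the fingers and sample_c2 below 0.2 N), for 0.05 s.
6. fingertips on the lip on the long arm, just before the corner, the sample dipped at least 1 mm (contact force between the fingers and sample_c3 above 0.2 N and height (world z) of lip_1 below 0.061 m and contact force between the fingers and sample_c8 below 0.2 N), for 0.05 s.
7. fingertips on the lip on the corner where the two arms meet, the sample dipped at least 1 mm (contact force between the fingers and sample_c9 above 0.2 N and height (world z) of lip_1 below 0.061 m and contact force between the fingers and sample_c3 below 0.2 N), for 0.05 s.
8. fingertips on the lip on the short arm, just past the corner, the sample dipped at least 1 mm (contact force between the fingers and sample_c4 above 0.2 N and height (world z) of lip_1 below 0.061 m and contact force between the fingers and sample_c9 below 0.2 N), for 0.05 s.
9. fingertips on the lip half-way along the short arm, the sample dipped at least 1 mm (contact force between the fingers and sample_c10 above 0.2 N and height (world z) of lip_1 below 0.061 m and contact force between the fingers and sample_c4 below 0.2 N), for 0.05 s.
10. fingertips on the lip at the free end of the short arm (15 mm from its end face), the sample dipped at least 1 mm (contact force between the fingers and sample_c11 above 0.2 N and height (world z) of lip_1 below 0.061 m and contact force between the fingers and sample_c10 below 0.2 N), for 0.05 s.
At the end, for the whole second after the job is handed in: The lip has been traced in order from the long arm's free end to the short arm's; the fingers are clear, the sample is back up (within 1 mm of its rest height) and still, and every bystander is within 20 mm of where it stood (height (world z) of lip_1 above 0.061 m and linear speed of sample below 0.01 m/s and distance of each of sander, cartridge, tin, screw_bin from where it was at the start of the episode below 0.02 m); the robot touches nothing.
It fails at once if the sample is pressed down to its stops (15 mm or more) (height (world z) of lip_1 below 0.047 m).
It fails at once if the sample is pushed with more than 20 N (contact force between any of the arm, the fingers and sample above 20 N).
It fails at once if the sample is lifted (height (world z) of lip_1 above 0.0645 m).
It fails at once if a bystander is moved by more than 20 mm (distance of any of sander, cartridge, tin, screw_bin from where it was at the start of the episode above 0.02 m).
It fails at once if a bystander is lifted (height (world z) of any of sander, cartridge, tin, screw_bin above 0.01 m).
It also fails if it takes over 54 s, if anything falls off the work surface, if the arm or the gripper's body presses on something with over 40 N, if the wrist force passes 120 N, or if a joint passes its speed limit or range.

## Working session

There is one attempt and no reset: what is moved stays moved. The work goes in short steps, Python scripts to look and compute and a tool call to move; the robot and the scene stay as the last step left them, time stands still between calls to the robot, and variables do not carry over. Pictures are saved under pics/ and viewed, at most 10 in all, crops included, and the job is handed in when it is done.

Besides the shell and the picture viewer there is one more tool, called after ">>>" by a JSON object that holds its "api" and its "payload". send_rows: Moves the arm, as the interface text tells. Its arguments: {"type":"object","properties":{"targets":{"type":"array"},"squeeze":{"type":"number"}},"required":["targets"]}

```bash
mkdir -p pics; ls; cat > look.py <<'E'
import cv2,numpy as np
from rig import ctrl
def ray(p,uv):
    K,R,t=(np.array(p[k],float) for k in("camera_matrix","R","t"))
    d=R.T@np.linalg.inv(K)@np.array([uv[0],uv[1],1.]);return -R.T@t,d
def onz(p,uv,z):
    c,d=ray(p,uv);return c+d*(z-c[2])/d[2]
def proj(p,X):
    K,R,t=(np.array(p[k],float) for k in("camera_matrix","R","t"))
    q=K@(R@np.array(X,float)+t);return q[:2]/q[2]
def save(p,n,img=None): cv2.imwrite(f"pics/{n}.png",cv2.cvtColor(p["img"] if img is None else img,cv2.COLOR_RGB2BGR))
E
python3 - <<'E'
from look import *
for c in("scene","side"):
    p=ctrl.capture(c);save(p,c+"0")
    for q in["lip_%d"%i for i in range(1,7)]:
        r=ctrl.landmark_of(q,p)[:2]
        for d in r: print(c,q,np.round(d["point"]),round(d["score"],2),np.round(onz(p,d["point"],62)))
    for q in("sample","sander","cartridge","tin","screw_bin"):
        r=ctrl.landmark_of(q,p)[:1]
        for d in r: print(c,q,np.round(d["point"]),round(d["score"],2),np.round(onz(p,d["point"],30 if q=="sample" else 0)))
print(ctrl.sense())
E
```

```text
pics
scene lip_1 [366. 179.] 0.95 [435.  -1.  62.]
scene lip_1 [306. 165.] 0.91 [ 491. -133.   62.]
scene lip_2 [366. 179.] 0.95 [435.  -1.  62.]
scene lip_2 [306. 165.] 0.91 [ 491. -133.   62.]
scene lip_3 [366. 179.] 0.95 [435.  -1.  62.]
scene lip_3 [306. 165.] 0.91 [ 491. -133.   62.]
scene lip_4 [366. 179.] 0.95 [435.  -1.  62.]
scene lip_4 [306. 165.] 0.91 [ 491. -133.   62.]
scene lip_5 [366. 179.] 0.95 [435.  -1.  62.]
scene lip_5 [306. 165.] 0.91 [ 491. -133.   62.]
scene lip_6 [366. 179.] 0.95 [435.  -1.  62.]
scene lip_6 [306. 165.] 0.91 [ 491. -133.   62.]
scene sample [317. 210.] 0.87 [558. -27.  30.]
scene sander [382. 232.] 0.9 [488.  94.   0.]
scene cartridge [242. 213.] 0.58 [ 660. -165.    0.]
scene tin [301. 290.] 0.62 [707.  87.   0.]
scene screw_bin [358. 172.] 0.8 [365. -86.   0.]
side lip_1 [359. 139.] 0.88 [ 488. -136.   62.]
side lip_1 [374. 171.] 0.85 [453. -62.  62.]
side lip_2 [359. 139.] 0.88 [ 488. -136.   62.]
side lip_2 [374. 171.] 0.85 [453. -62.  62.]
side lip_3 [359. 139.] 0.88 [ 488. -136.   62.]
side lip_3 [374. 171.] 0.85 [453. -62.  62.]
side li
[... 499 characters left out ...]
3.   0.]
{'time_s': 1.2, 'joints': array([-1.39039882e+00,  3.12906267e-01,  1.49769633e+00, -7.40499381e-06,
        1.33098635e+00, -2.23408075e-01]), 'dq': array([-0.00096172,  0.00091663, -0.00079438, -0.00135561, -0.00038125,
        0.0010877 ]), 'tau': array([-6.34033186e-04, -4.12178135e+01, -2.59896988e+01, -2.91021861e-04,
        5.92783308e-04, -6.61168400e-06]), 'eef_pos': array([ 206.26845799, -482.79318434,  231.29235057]), 'ee_rot': array([ 1.77479367e-06,  9.79686602e-01,  2.00534692e-01, -3.63554980e-06]), 'force': array([ 0.33933748, -0.02697743,  0.33334395]), 'wrist_torque': array([0.06339306, 0.02625665, 0.01471446]), 'grip_force': 0.0, 'grip_width': 1.0015163099086055}
```

View pics/scene0.png

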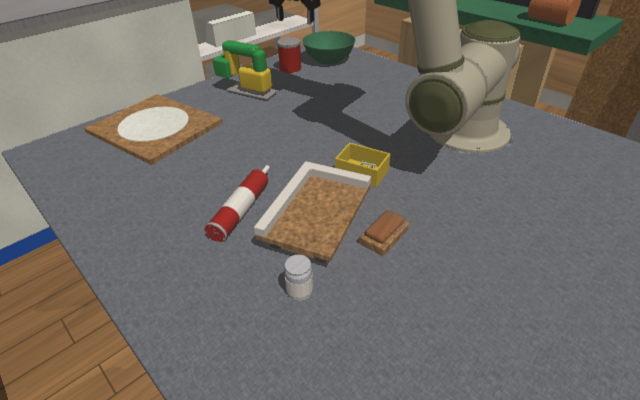

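View pics/side0.png

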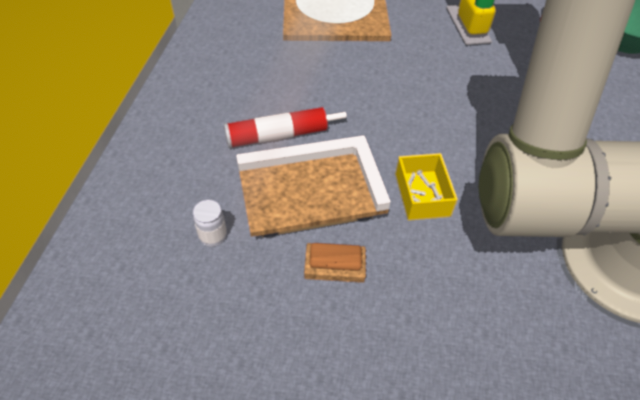

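The scene view shows the lip's free long end at about (260,232), its corner at (306,165) and its free short end at (370,182). In the side view the same points are at (240,160), (365,140) and (388,205). This gives a sample yaw of about 110°. Next I move above it with the gripper shut for a closer look.

>>> {"api": "send_rows", "payload": {"targets": [[1,0.0437,-0.0274,-0.01,0,0,0],[1,0.0437,-0.0274,-0.01,0,0,0],[1,0.0437,-0.0274,-0.01,0,0,0],[1,0.0437,-0.0274,-0.01,0,0,0],[1,0.0437,-0.0274,-0.01,0,0,0],[1,0.0437,-0.0274,-0.01,0,0,0],[1,0.0437,-0.0274,-0.01,0,0,0],[1,0.0437,-0.0274,-0.01,0,0,0],[1,0.0437,-0.0274,-0.01,0,0,0],[1,0.0437,-0.0274,-0.01,0,0,0]], "squeeze": 20}}

```text
time_s: 2.45
eef_pos: [501.2, -57.5, 331.8]
ee_rot: [0.0, 0.98, 0.201, 0.0]
force: [-0.4, -0.8, 0.1]
grip_width: 0.003
grip_force: 0.0
```

```bash
python3 - <<'E'
from look import *
p=ctrl.capture("wrist");save(p,"wrist1")
R,t=np.array(p["R"]),np.array(p["t"])
s=ctrl.sense();print(s["time_s"],s["eef_pos"],s["ee_rot"],s["force"],s["grip_width"]);print("cam",-R.T@t,R)
import pickle;pickle.dump(p,open("w1.pkl","wb"))
E
```

```text
2.5 [503.43849783 -53.41327049 332.70900285] [-4.62554278e-04  9.79308864e-01  2.02364226e-01  1.62952317e-03] [1.01158119 5.18719531 0.76016986] 0.0027254895800784495
cam [578.68072954 -23.77512851 474.55698102] [[ 3.93016656e-01 -9.19531093e-01  6.90551484e-04]
 [-8.68839166e-01 -3.71104316e-01  3.27719529e-01]
 [-3.01092030e-01 -1.29399212e-01 -9.44774806e-01]]
```

View pics/wrist1.png

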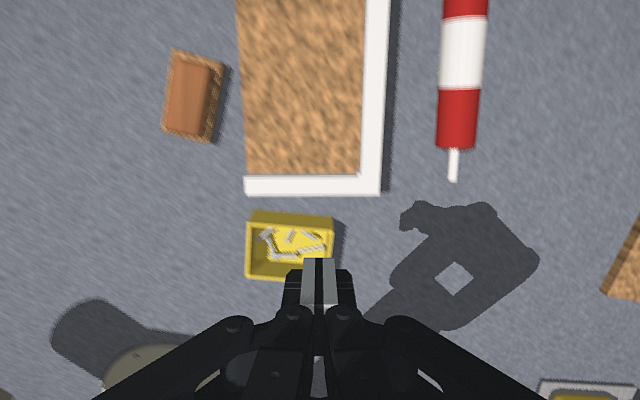

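The wrist view shows the sample with the lip corner at (380,195) and the short arm's free end at (245,187). The long arm runs up out of the picture at column 378. I'll shift forward and up so the whole lip shows, and let the arm settle.

>>> {"api": "send_rows", "payload": {"targets": [[1,0.02,0,-0.01,0,0,0],[1,0.02,0,-0.01,0,0,0],[1,0.02,0,-0.01,0,0,0],[1,0.01,0,-0.01,0,0,0],[1,0,0,0,0,0,0],[1,0,0,0,0,0,0],[1,0,0,0,0,0,0],[1,0,0,0,0,0,0],[1,0,0,0,0,0,0],[1,0,0,0,0,0,0]]}}

```text
time_s: 3.75
eef_pos: [564.8, -31.6, 371.3]
ee_rot: [-0.0, 0.98, 0.201, 0.0]
force: [-0.4, -0.1, 0.4]
grip_width: -0.001
grip_force: 0.0
```

```bash
python3 - <<'E'
from look import *
p=ctrl.capture("wrist")
s=ctrl.sense();print(s["time_s"],s["eef_pos"],s["ee_rot"],s["force"],s["grip_width"])
import pickle;pickle.dump(p,open("w2.pkl","wb"))
im=p["img"].astype(int);m=((im.min(2)>185)&(im.max(2)-im.min(2)<25)).astype(np.uint8)
n,l,st,_=cv2.connectedComponentsWithStats(m)
print([ (i,list(st[i])) for i in range(1,n) if st[i][4]>500])
from scipy.optimize import minimize
def P(a,X): 
    c,s_=np.cos(a[2]),np.sin(a[2]);return [a[0]+c*X[0]-s_*X[1],a[1]+s_*X[0]+c*X[1],X[2]]
L=[(-80,-120),(-58,-120),(-58,98),(80,98),(80,120),(-80,120)]
cand=[i for i in range(1,n) if st[i][4]>500]
b=max(cand,key=lambda i:st[i][3]*st[i][2]);M=(l==b).astype(np.uint8)
M=cv2.GaussianBlur(M.astype(np.float32),(0,0),1.5)
def ren(a):
    q=np.array([proj(p,P(a,(x,y,62))) for x,y in L]);r=np.zeros(M.shape,np.uint8)
    cv2.fillPoly(r,[np.round(q*16).astype(np.int32)],255,cv2.LINE_AA,4);return cv2.GaussianBlur(r.astype(np.float32)/255,(0,0),1.5)
f=lambda a:((ren([a[0],a[1],a[2]/100])-M)**2).sum()
best=min((minimize(f,[558,-26,100*y],method="Nelder-Mead",options=dict(initial_simplex=[[558,-26,100*y],[570,-26,100*y],[558,-14,100*y],[558,-26,100*y+5]],xatol=.02)) for y in(1.85,1.92,2.0)),key=lambda r:r.fun)
a=best.x*[1,1,.01];print(a,best.fun,M.sum())
for i,(x,y) in enumerate([(-69,-105),(-69,-34),(-69,37),(-69,109),(1,109),(65,109)]):print(i+1,np.round(P(a,(x,y,62)),1))
img=p["img"].copy();q=np.array([proj(p,P(a,(x,y,62))) for x,y in L])
cv2.polylines(img,[np.round(q).astype(np.int32)],True,(0,255,0),1);save(p,"fit",img)
S=ctrl.capture("scene");img=S["img"].copy();q=np.array([proj(S,P(a,(x,y,62))) for x,y in L])
cv2.polylines(img,[np.round(q).astype(np.int32)],True,(0,255,0),1);save(S,"fitS",cv2.resize(img[120:280,200:440],None,fx=3,fy=3))
E
```

```text
3.8 [564.80565798 -31.63140318 371.29525517] [-4.27959722e-06  9.79691392e-01  2.00511289e-01 -1.16044176e-05] [ 0.58093112 -0.7173375   0.2498177 ] -0.00012100783994520784
[(7, [np.int32(254), np.int32(45), np.int32(128), np.int32(191), np.int32(4905)]), (8, [np.int32(425), np.int32(87), np.int32(40), np.int32(57), np.int32(1898)])]
[560.08823078 -25.13728192   1.97549089] 31.47884750366211 4905.0
1 [683.8 -47.2  62. ]
2 [618.5 -75.2  62. ]
3 [ 553.2 -103.1   62. ]
4 [ 487.1 -131.5   62. ]
5 [459.5 -67.1  62. ]
6 [434.3  -8.3  62. ]
```

View pics/fit.png

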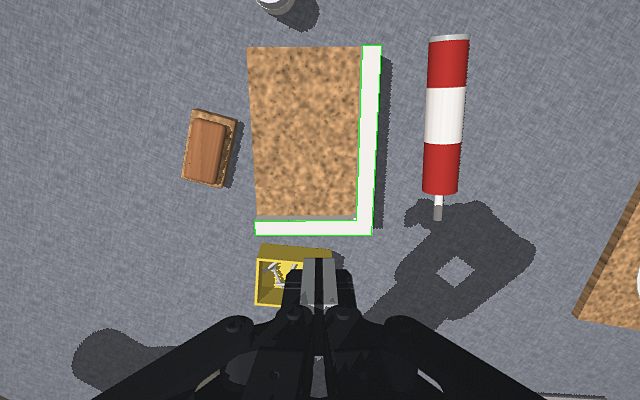

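View pics/fitS.png

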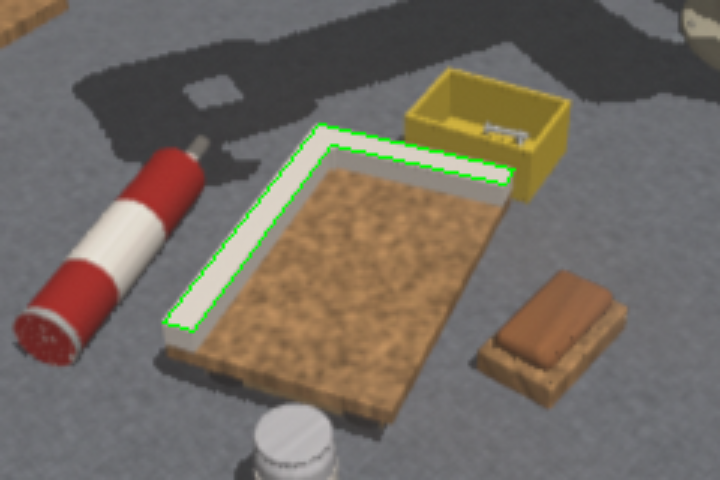

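The fit is good in both views, with the outline on the lip top to within a pixel. The sample yaw is 113.2°, so the long arm runs along tool −x and the short arm along tool −y. Now I go above lip_1.

>>> {"api": "send_rows", "payload": {"targets": [[1,0.0115,0.0068,-0.0,0,0,0],[1,0.0115,0.0068,0.035,0,0,0],[1,0.0115,0.0068,0.04,0,0,0],[1,0.0115,0.0068,0.04,0,0,0],[1,0.0115,0.0068,0.04,0,0,0],[1,0.0115,0.0068,0.04,0,0,0],[1,0.0115,0.0068,0.04,0,0,0],[1,0.0115,0.0068,0.03,0,0,0],[1,0.0115,0.0068,0.02,0,0,0],[1,0,0,0,0,0,0]]}}

```text
time_s: 5.1
eef_pos: [683.6, -47.1, 84.4]
ee_rot: [-0.001, 0.98, 0.201, -0.001]
force: [-0.3, 0.4, 0.6]
grip_width: 0.001
grip_force: 0.0
```

```bash
python3 - <<'E'
from look import *
p=ctrl.capture("side");s=ctrl.sense();e=s["eef_pos"];print(s["time_s"],e,s["ee_rot"],s["force"])
w,x,y,z=s["ee_rot"]
from scipy.spatial.transform import Rotation as Ro
R=Ro.from_quat([x,y,z,w]).as_matrix()
for q in((683.8,-47.2,62),(487.1,-131.5,62),(434.3,-8.3,62)):print(R.T@(np.array(q)-e))
save(p,"side2",cv2.resize(p["img"][60:260,160:440],None,fx=2.8,fy=2.8))
E
```

```text
5.15 [683.83211691 -47.17142901  86.02058429] [-1.97216481e-04  9.79679467e-01  2.00568953e-01 -4.45785000e-04] [ 0.48334635 -0.38796223  1.22523785]
[-2.16803690e-02  2.72281568e-02  2.40205975e+01]
[-214.02472706    0.24437317   24.19046645]
[-214.16067227 -133.79314308   24.26633772]
```

View pics/side2.png

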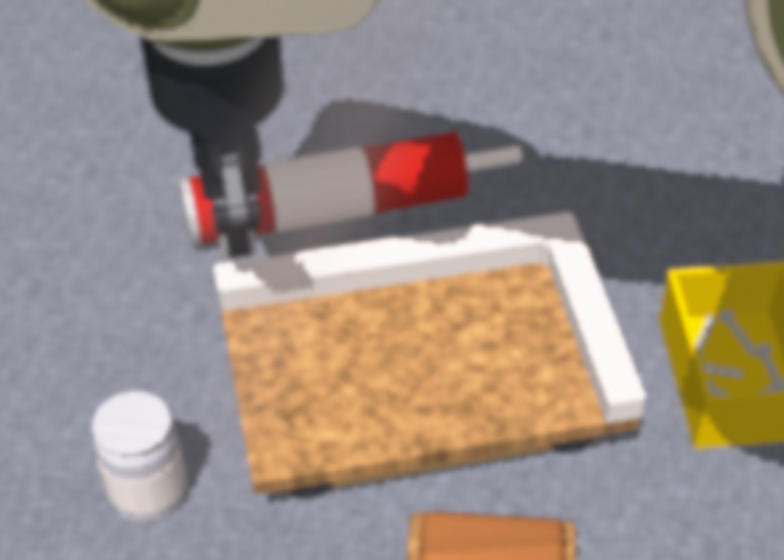

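The fingertips, at about (238,250) in the crop, are above the long arm's free end. Now press down to a dip of about 6 mm.

>>> {"api": "send_rows", "payload": {"targets": [[1,0,0,0.006,0,0,0],[1,0,0,0.006,0,0,0],[1,0,0,0.005,0,0,0],[1,0,0,0.004,0,0,0],[1,0,0,0.003,0,0,0],[1,0,0,0.003,0,0,0],[1,0,0,0.002,0,0,0],[1,0,0,0.001,0,0,0],[1,0,0,0,0,0,0],[1,0,0,0,0,0,0]]}}

```text
time_s: 6.4
eef_pos: [684.1, -47.3, 56.5]
ee_rot: [0.0, 0.98, 0.201, 0.0]
force: [-0.7, -0.6, 3.0]
grip_width: -0.007
grip_force: 1.7
```

>>> {"api": "send_rows", "payload": {"targets": [[1,-0.004,0,0,0,0,0],[1,-0.008,0,0,0,0,0],[1,-0.008,0,0,0,0,0],[1,-0.008,0,0,0,0,0],[1,-0.008,0,0,0,0,0],[1,-0.008,0,0,0,0,0],[1,-0.008,0,0,0,0,0],[1,-0.008,0,0,0,0,0],[1,-0.008,0,0,0,0,0],[1,-0.006,0,0,0,0,0]]}}

```text
time_s: 7.65
eef_pos: [615.5, -76.5, 56.3]
ee_rot: [-0.0, 0.98, 0.2, -0.0]
force: [2.0, 1.6, 3.7]
grip_width: -0.003
grip_force: 1.7
```

>>> {"api": "send_rows", "payload": {"targets": [[1,-0.007,0,0,0,0,0],[1,-0.007,0,0,0,0,0],[1,-0.007,0,0,0,0,0],[1,-0.007,0,0,0,0,0],[1,-0.007,0,0,0,0,0],[1,-0.007,0,0,0,0,0],[1,-0.007,0,0,0,0,0],[1,-0.007,0,0,0,0,0],[1,-0.007,0,0,0,0,0],[1,-0.007,0,0,0,0,0]]}}

```text
time_s: 8.9
eef_pos: [551.2, -104.0, 56.3]
ee_rot: [-0.0, 0.98, 0.201, -0.0]
force: [2.3, 0.7, 2.9]
grip_width: -0.004
grip_force: 1.7
```

>>> {"api": "send_rows", "payload": {"targets": [[1,-0.008,0,0,0,0,0],[1,-0.008,0,0,0,0,0],[1,-0.008,0,0,0,0,0],[1,-0.008,0,0,0,0,0],[1,-0.008,0,0,0,0,0],[1,-0.008,0,0,0,0,0],[1,-0.008,0,0,0,0,0],[1,-0.008,0,0,0,0,0],[1,-0.006,0,0,0,0,0],[1,0,0,0,0,0,0]]}}

```text
time_s: 10.15
eef_pos: [486.4, -131.6, 56.2]
ee_rot: [-0.0, 0.98, 0.201, -0.001]
force: [-2.1, -1.6, 3.2]
grip_width: -0.003
grip_force: 1.7
```

At the corner. I nudge 4 mm outward to be clear of the long-arm segment, then turn onto the short arm.

>>> {"api": "send_rows", "payload": {"targets": [[1,-0.002,0,0,0,0,0],[1,-0.002,0,0,0,0,0],[1,0,0,0,0,0,0],[1,0,-0.004,0,0,0,0],[1,0,-0.006,0,0,0,0],[1,0,-0.008,0,0,0,0],[1,0,-0.008,0,0,0,0],[1,0,-0.008,0,0,0,0],[1,0.002,-0.008,0,0,0,0],[1,0.002,-0.008,0,0,0,0]]}}

```text
time_s: 11.4
eef_pos: [467.5, -84.8, 56.3]
ee_rot: [-0.0, 0.98, 0.201, -0.0]
force: [1.2, -2.4, 3.4]
grip_width: -0.002
grip_force: 1.7
```

>>> {"api": "send_rows", "payload": {"targets": [[1,0,-0.008,0,0,0,0],[1,0,-0.008,0,0,0,0],[1,0,-0.008,0,0,0,0],[1,0,-0.008,0,0,0,0],[1,0,-0.008,0,0,0,0],[1,0,-0.008,0,0,0,0],[1,0,-0.008,0,0,0,0],[1,0,-0.008,0,0,0,0],[1,0,-0.008,0,0,0,0],[1,0,-0.008,0,0,0,0]]}}

```text
time_s: 12.65
eef_pos: [435.9, -11.3, 56.3]
ee_rot: [-0.0, 0.98, 0.201, -0.0]
force: [1.5, -1.9, 2.7]
grip_width: -0.002
grip_force: 1.7
```

>>> {"api": "send_rows", "payload": {"targets": [[1,0,-0.004,0,0,0,0],[1,0,-0.002,0,0,0,0],[1,0,0,0,0,0,0],[1,0,0,0,0,0,0],[1,0,0,0,0,0,0],[1,0,0,0,0,0,0],[1,0,0,0,0,0,0],[1,0,0,0,0,0,0],[1,0,0,0,0,0,0],[1,0,0,0,0,0,0]]}}

```text
time_s: 13.9
eef_pos: [433.7, -6.2, 56.2]
ee_rot: [-0.0, 0.98, 0.201, -0.0]
force: [-0.1, 3.1, 3.2]
grip_width: -0.002
grip_force: 1.7
```

At lip_6. Lift clear.

>>> {"api": "send_rows", "payload": {"targets": [[1,0,0,-0.002,0,0,0],[1,0,0,-0.003,0,0,0],[1,0,0,-0.005,0,0,0],[1,0,0,-0.01,0,0,0],[1,0,0,-0.02,0,0,0],[1,0,0,-0.03,0,0,0],[1,0,0,-0.03,0,0,0],[1,0,0,-0.02,0,0,0],[1,0,0,0,0,0,0],[1,0,0,0,0,0,0]]}}

```text
time_s: 15.15
eef_pos: [433.4, -6.2, 175.7]
ee_rot: [-0.0, 0.98, 0.2, -0.0]
force: [-0.5, -0.3, 0.0]
grip_width: -0.002
grip_force: 0.0
```

```bash
python3 - <<'E'
from look import *
p=ctrl.capture("side");save(p,"end");s=ctrl.sense();print(s["time_s"],s["eef_pos"],s["force"])
E
```

```text
15.2 [433.37331053  -6.14930549 175.48992116] [-0.04296057  0.22784303 -0.41331563]
```

View pics/end.png

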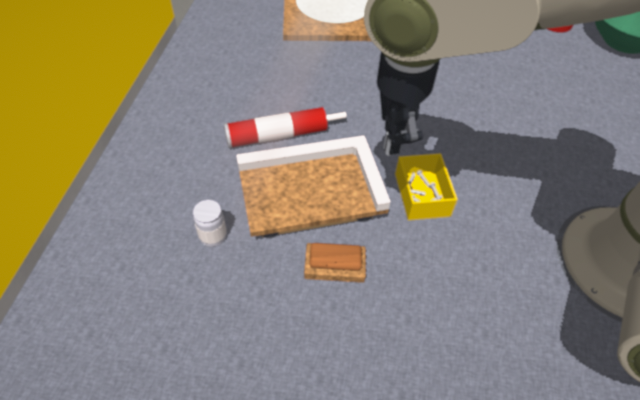

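The sample is back up with its lip at (238,158), (365,140) and (388,205) as before. The bystanders haven't moved, and the fingers are clear.

```bash
python3 -c "
from rig import ctrl
print(ctrl.finish_job())"
```

```text
the job is handed in; nothing more can be done
None
```

I traced the lip from the long arm's free end, round the corner, to the short arm's free end at about 6 mm dip and 3 N, then lifted clear with the bystanders unmoved; the job is handed in, but no verdict came back.

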